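# Find the housing that rattles and hand it over

### The arm

A 6-joint arm with a two-finger parallel gripper is mounted at the origin on the work surface. World frame = base frame: x ahead of the robot, y to its left, z up, the work surface at z = 0. Lengths are in mm, angles in degrees, forces in N, time in s.
With the tool pointing down it reaches from about 325 to 775 mm from the base axis. Payload 5.5 kg.
Tool frame: the origin (TCP) lies midway between the tips of the shut fingers; the grasp point (between the pads) lies 19 mm behind it; z points along the fingers, y is the line along which they close (so a half turn about z gives the same grasp; the last joint's range is limited). The gripper opens to 85 mm and grips with 20 to 120 N. Pads are 22 mm wide; open, the fingers measure 114 mm over their backs; the gripper's body (76 mm by 85 mm) begins 54 mm behind the grasp point. The pads swing forward as they close: fully open they stand 13 mm farther back than shut.
Start: joints at [-75.155, 5.22, 70.514, -0, 104.267, -3.249], TCP at [186.346, -570.343, 209.475] pointing down, gripper open.
Joint ranges: [-164.24, 164.24], [-49.07, 125.15], [9.68, 141.18], [-86.29, 266.29], [3.28, 154.24], [-151.56, 151.56]. Speed limits (degrees/s): [147.25, 147.25, 172.46, 180, 180, 180].

### API

Orientations are given as [roll, pitch, yaw] about the fixed x, y, z axes, in that order (R = Rz(yaw) Ry(pitch) Rx(roll)).
In Python, from station import bot gives the robot as it stands.
- The arm moves only by the tool play_rows, never from a script. Its argument "increments" is a list of rows, each a list of 7 numbers: the turn, a rotation vector about the tool's x, y, z in degrees, then the shift along the tool's x, y, z in m, then the gripper command: -1 is fully open, 1 is shut, values between are in proportion. In form: [[ax, ay, az, x, y, z, claw], ...]. A call has 1 to 10 rows; each row is the pose to reach, as a shift and turn from the pose commanded when the call began, along the tool's axes at that moment; what a row does not reach only later rows make up. A row lasts 1/8 s, in which the tool goes at most 62.5 mm and 10.7 degrees, less where a joint would pass 70% of its speed; a pose out of reach is approached as far as the arm can. A call with a gripper value outside its range is refused whole. The fingers move at their own pace and stop on an object; "squeeze" is the grip in N (left out, the last holds). Time passes only in rows, so rows that repeat a pose let the fingers close. It gives the time, the measured TCP pose, the force, the opening and the grip force at its end, in the units of the state.
- bot.get_obs(): the state, without advancing time (a new reading comes with each control period).
- bot.get_image(name): name is "scene" or "top" or "wrist"; returns a dict with "color" (420x560x3 uint8, blue, green, red), "z_map" (420x560 float32, mm along the optical axis (not along the pixel's ray), 0 where there is no reading), "intrinsics" (3x3 intrinsics, pixels), "camera_from_world" (4x4, takes a point from world to camera coordinates); the wrist camera has in their place "T_tool_cam" (4x4, takes a point from camera to tool coordinates, whose origin is the TCP and whose axes are the flange's). Camera axes: x right, y up, looking along -z (the intrinsics and any distortion apply to the point x, -y, -z); pixel columns grow to the right and rows downward; lengths in mm; the calibration is good to about 2 mm. The wrist camera is an equidistant fisheye: a pixel r from the principal point sees the ray r / f radians off the axis. A picture is of the moment at which its call begins: read the wrist's pose just before it.
- bot.hand_in(): hands the job in; it is judged then, once.
The state is a dict: "clock": time; "qpos": joint angles; "dq": joint speeds; "tau": joint torques, N m; "eef_pos": TCP position; "tool_rot": TCP orientation; "force": force on the tool from outside, world axes, zero at the start; "moment": the same for the moment, N m; "grip_width": finger opening in mm; "finger_force": force on a finger pad.
Only numpy, scipy, OpenCV 4.12 (cv2) and the standard library are available. Lean on these libraries where they do the work, as an engineer would, in place of code of your own. Each camera call takes 0.05 s, during which the arm holds its last target. There are 200 camera calls.

### The job

One of the three sealed white cases has something loose inside. From left to right as the robot sees them, lift each one by its grip well clear of its neighbours, shake it briskly back and forth and set it back upright where it stood (all three get shaken, even if an early one rattles; the rattling one need not be set back if it is the last). Then hold the one that rattles out to the inspector: upright and still about 10 cm above the middle of the black rubber mat at the far side; finish while holding it there, with the other two standing in their places and the bystanding things undisturbed.

Things in the scene. Friction and masses are not known exactly. Their poses are not given: they have to be found in the camera images.
- case_left: the left-hand (largest y) of three look-alike sealed round white plastic cases, 110 mm across and 52 mm high, black band round the side, grey grip rib standing on the lid, 0.42 to 0.56 kg in all. Origin: centre of its underside, z up. Two cases are packed solid; any one of the three, at random, has a loose steel part of 0.22 kg rolling inside; weight tells nothing.
- case_middle: the middle of three look-alike sealed round white plastic cases, 110 mm across and 52 mm high, black band round the side, grey grip rib standing on the lid, 0.42 to 0.56 kg in all. Origin: centre of its underside, z up. Two cases are packed solid; any one of the three, at random, has a loose steel part of 0.22 kg rolling inside; weight tells nothing.
- case_right: the right-hand (smallest y) of three look-alike sealed round white plastic cases, 110 mm across and 52 mm high, black band round the side, grey grip rib standing on the lid, 0.42 to 0.56 kg in all. Origin: centre of its underside, z up. Two cases are packed solid; any one of the three, at random, has a loose steel part of 0.22 kg rolling inside; weight tells nothing.
- case_left_rib (a point): middle of the top of the left case's grip rib, 86 mm above the underside; on every case the rib is 60 mm long (along the case's x), 24 mm thick (along its y, grip it this way), 34 mm tall; below it is the flat lid
- case_middle_rib (a point): as for the left case. The loose part can roll 30 mm either way from the middle and knocks the walls when the case is shaken in brisk strokes of some 100 mm, at 0.25 m/s or faster
- case_right_rib (a point): as for the left case. After a brisk stroke of 100 mm (0.25 to 0.5 s) the loose part comes to rest near the wall towards which the case moved, 15 to 30 mm off centre, so the moment at the wrist differs by about 0.1 N m between strokes there and back; in a packed case it stays the same
- mat: black rubber hand-over mat fixed on the bench beyond the cases, 110 x 160 mm, 3 mm thick; origin at the centre of its underside
- cup: clear plastic cup standing to the left, 72 mm across, 85 mm high; origin at the centre of its underside; leave alone
- driver: screwdriver about 0.2 m long lying flat on the bench at the far left, its length along its own x; origin about the middle of its underside; leave alone
- reel: grey plastic reel lying flat at the far right, 84 mm across, 22 mm high; origin at the centre of its underside; leave alone
- tester: blue bench tester with a white front, 240 x 220 mm, 115 mm high, standing fixed at the far right; origin at the centre of its underside; leave alone

How it is judged:
By the outcome, as a careful person would: the job done as asked, in the order asked, and still so for the second after the job is handed in, while the arm keeps its last pose, push and grip.
It also fails if it takes over 72 s, if anything falls off the work surface, if the arm or the gripper's body presses on something with over 40 N, if the wrist force passes 120 N, or if a joint passes its speed limit or range.

## Working session

There is one attempt and no reset: what is moved stays moved. The work goes in short steps, Python scripts to look and compute and a tool call to move; the robot and the scene stay as the last step left them, time stands still between calls to the robot, and variables do not carry over. Pictures are saved under pics/ and viewed, at most 10 in all, crops included, and the job is handed in when it is done.

Besides the shell and the picture viewer there is one more tool, called after "Emit:" as a command line: name --pt "numbers of a row" for each row, then --argument value for the rest. play_rows: Moves the arm, as the interface text tells. Its arguments: {"type":"object","properties":{"increments":{"type":"array"},"squeeze":{"type":"number"}},"required":["increments"]}

```bash
mkdir -p pics; ls
python3 - <<'E'
from station import bot
import cv2,numpy as np
o=bot.get_obs();print(o)
ims=[]
for n in("scene","top"):
    d=bot.get_image(n);np.savez(n+'.npz',**{k:d[k] for k in d});ims.append(d['color']);print(n,d['intrinsics'],d['camera_from_world'],[k for k in d])
    cv2.imwrite(f'pics/{n}1.png',d['color'])
E
```

```text
pics
{'clock': 0.0, 'qpos': array([-7.51555833e+01,  5.26422735e+00,  7.05814410e+01,  2.39611616e-03,
        1.04268215e+02, -3.24914129e+00]), 'dq': array([-0.00754705, -0.06140035, -0.06478019, -0.02927079,  0.00893287,
       -0.05916896]), 'tau': array([ 6.33457284e-05, -4.58731377e+01, -4.18021202e+01, -4.54376402e-05,
        1.17069850e-02,  4.15514066e-06]), 'eef_pos': array([ 186.26473262, -570.00864833,  208.34355788]), 'tool_rot': array([-1.79886432e+02, -8.77428306e-03,  1.80941376e+01]), 'force': array([ 0.195901  ,  0.24859116, -0.37134673]), 'moment': array([ 0.02182796,  0.02123445, -0.03150314]), 'finger_force': 0.0, 'grip_width': 85.40944499296715}
scene [[421.28455762   0.         276.12672157]
 [  0.         421.28455762 206.31702525]
 [  0.           0.           1.        ]] [[ 6.45349605e-01  7.63766428e-01  1.35915477e-02 -2.88012602e+02]
 [-4.84326893e-01  3.95346542e-01  7.80466894e-01  2.14420395e+02]
 [ 5.90721041e-01 -5.10256754e-01  6.25049356e-01 -1.61161472e+03]
 [ 0.00000000e+00  0.00000000e+00  0.00000000e+00  1.00000000e+00]] ['color', 'z_map', 'intrinsics', 'camera_from_world']
top [[391.79971881   0.         283.24769138]
 [  0.         391.79971881 205.53256439]
 [  0.           0.           1.        ]] [[-2.42478682e-02 -9.99157719e-01 -3.31042809e-02 -4.89129558e+01]
 [ 9.80457849e-01 -3.02346880e-02  1.94392054e-01 -5.52624619e+02]
 [-1.95229219e-01 -2.77437591e-02  9.80365154e-01 -1.05590104e+03]
 [ 0.00000000e+00  0.00000000e+00  0.00000000e+00  1.00000000e+00]] ['color', 'z_map', 'intrinsics', 'camera_from_world']
```

View pics/top1.png

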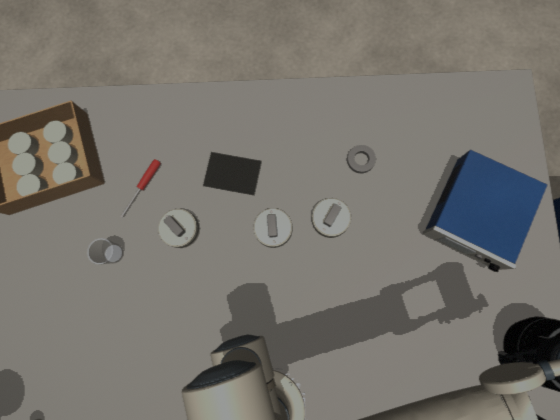

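View pics/scene1.png

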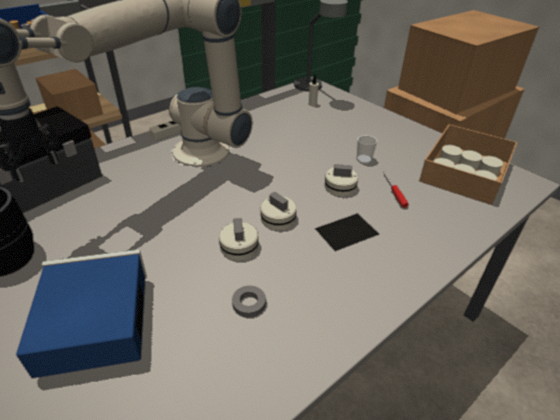

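Top view: cases at about (178,228), (273,228) and (332,217), mat (233,173), reel (361,159), cup (101,251), driver (140,185). I'll turn these into positions now.

```bash
cat > h.py <<'E'
import numpy as np,cv2
def world(d):
    K=d['intrinsics'];T=np.linalg.inv(d['camera_from_world']);z=d['z_map']
    v,u=np.indices(z.shape)
    p=np.stack([(u-K[0,2])/K[0,0]*z,-(v-K[1,2])/K[1,1]*z,-z],-1)
    return p@T[:3,:3].T+T[:3,3]
def ray(d,u,v,h):
    K=d['intrinsics'];T=np.linalg.inv(d['camera_from_world'])
    r=T[:3,:3]@np.array([(u-K[0,2])/K[0,0],-(v-K[1,2])/K[1,1],-1]);o=T[:3,3]
    return o+r*(h-o[2])/r[2]
def pix(d,p):
    q=d['camera_from_world']@np.append(p,1);K=d['intrinsics']
    return K[0,0]*q[0]/-q[2]+K[0,2],K[1,1]*-q[1]/-q[2]+K[1,2]
E
python3 - <<'E'
from h import *
t=dict(np.load('top.npz'));s=dict(np.load('scene.npz'))
for name,d,cs in(('top',t,[(178,228),(273,228),(332,217)]),('scene',s,[(342,178),(278,210),(239,238)])):
    W=world(d);hsv=cv2.cvtColor(d['color'],cv2.COLOR_BGR2HSV)
    for u,v in cs:
        vv,uu=np.indices(W.shape[:2]);near=np.hypot(uu-u,vv-v)<30
        L=near&(abs(W[...,2]-52)<8);R=near&(W[...,2]>74)&(W[...,2]<100)
        out=[]
        for m,h in((L,52),(R,86)):
            c=max(cv2.findContours(m.astype(np.uint8),0,1)[0],key=cv2.contourArea)
            P=np.array([ray(d,*q[0],h)[:2] for q in c],np.float32)
            out.append([np.round(x,1) if not isinstance(x,tuple) else np.round(x,1) for x in (cv2.minEnclosingCircle(P) if h==52 else cv2.minAreaRect(P))])
        print(name,out,'zmed',np.median(W[L][:,2]),np.median(W[R][:,2]))
for n,u,v,h in(('mat',233,173,3),('reel',361,159,22),('cup',101,251,0),('cup_top',113,254,0),('driver',140,185,10)):print(n,ray(t,u,v,h).round())
W=world(t);m=((t['color'].max(-1)<30)).astype(np.uint8);m[:, :195]=0;m[:,270:]=0;m[:145]=0;m[200:]=0
c=max(cv2.findContours(m,0,1)[0],key=cv2.contourArea);P=np.array([ray(t,*q[0],3)[:2] for q in c],np.float32);print('mat',cv2.minAreaRect(P))
E
```

```text
top [[array([498.3, 238. ]), np.float64(55.3)], [array([498.2, 237.7]), array([61.3, 24.9]), np.float64(42.0)]] zmed 51.66388631614109 85.25529664339308
top [[array([491.7, -32.5]), np.float64(54.6)], [array([491.6, -32.4]), array([60.8, 24.1]), np.float64(4.0)]] zmed 51.50550370134306 85.6687161031357
top [[array([ 515.4, -198.3]), np.float64(54.8)], [array([ 516.2, -198.1]), array([23.8, 60.5]), np.float64(58.1)]] zmed 51.663433345794374 85.50155247700263
scene [[array([508.3, 231.2]), np.float64(56.8)], [array([508.8, 231.3]), array([58.8, 37.7]), np.float64(42.2)]] zmed 50.409348608890355 82.96713481787282
scene [[array([503.1, -38.3]), np.float64(57.2)], [array([501.3, -39.1]), array([65.2, 31.9]), np.float64(3.0)]] zmed 50.215649166327125 83.05560948537982
scene [[array([ 525.5, -202.8]), np.float64(56.2)], [array([ 524.9, -203.3]), array([23.7, 67.9]), np.float64(57.5)]] zmed 50.070982297059516 83.67623801267007
mat [666.  87.   3.]
reel [ 691. -297.   22.]
cup [442. 478.   0.]
cup_top [432. 442.   0.]
driver [636. 367.  10.]Traceback (most recent call last):
  File "<stdin>", line 16, in <module>
ValueError: max() iterable argument is empty
```

Emit:
play_rows --pt "0 0 -2 0.025 -0.03 0 -1" --pt "0 0 -4 0.06 -0.075 0.005 -1" --pt "0 0 -6 0.1 -0.12 0.01 -1" --pt "0 0 -8 0.135 -0.165 0.01 -1" --pt "0 0 -10 0.17 -0.21 0.015 -1" --pt "0 0 -12 0.205 -0.25 0.015 -1" --pt "0 0 -12 0.24 -0.295 0.02 -1" --pt "0 0 -12 0.275 -0.337 0.02 -1" --pt "0 0 -12 0.275 -0.337 0.02 -1"

```text
clock: 1.23
eef_pos: [344.0, -161.5, 189.4]
tool_rot: [-180.0, -0.0, 30.5]
force: [-0.1, -1.2, 0.5]
grip_width: 85.5
finger_force: 0.0
```

Run:
```python
from station import bot
o=bot.get_obs();print(o['clock'],o['eef_pos'],o['tool_rot'],o['qpos'])
```

```text
1.225 [ 344.01634556 -161.52632472  189.37644555] [-1.79981761e+02 -4.44140205e-02  3.04902320e+01] [-3.03298144e+01 -2.95854342e+01  1.02582168e+02  4.98475222e-02
  1.06997530e+02  2.91945209e+01]
```

Emit:
play_rows --pt "0 0 -2 0.03 -0.02 0 -1" --pt "0 0 -4 0.07 -0.055 0.005 -1" --pt "0 0 -6 0.12 -0.095 0.01 -1" --pt "0 0 -8 0.168 -0.135 0.01 -1" --pt "0 0 -10 0.216 -0.174 0.015 -1" --pt "0 0 -12 0.264 -0.212 0.015 -1" --pt "0 0 -12 0.31 -0.25 0.02 -1" --pt "0 0 -12 0.336 -0.27 0.02 -1" --pt "0 0 -12 0.336 -0.27 0.02 -1" --pt "0 0 -12 0.336 -0.27 0.02 -1"

```text
clock: 2.48
eef_pos: [498.6, 236.1, 169.1]
tool_rot: [180.0, 0.1, 42.0]
force: [0.2, 0.1, -0.3]
grip_width: 85.6
finger_force: 0.0
```

```bash
cat >> h.py <<'E'
from scipy.spatial.transform import Rotation as Rn
def wray(d,o,u,v,h):
    K=d['intrinsics'];x=(u-K[0,2])/K[0,0];y=(v-K[1,2])/K[1,1];r=np.hypot(x,y)
    k=np.sin(r)/r if r>1e-9 else 1
    c=np.array([x*k,-y*k,-np.cos(r)]);T=d['T_tool_cam'];R=Rn.from_euler('xyz',o['tool_rot'],degrees=True).as_matrix()
    p=R@T[:3,3]+o['eef_pos'];q=R@T[:3,:3]@c
    return p+q*(h-p[2])/q[2]
E
python3 - <<'E'
from station import bot
from h import *
o=bot.get_obs();print(o['clock'],o['eef_pos'],o['tool_rot'],o['moment'])
d=bot.get_image('wrist');cv2.imwrite('pics/w1.png',d['color']);np.savez('w1.npz',**d)
print(d['intrinsics'],d['T_tool_cam'])
t=d['z_map'];print(t[::70,::70].round())
E
```

```text
2.475 [498.63800399 236.077034   169.07481339] [1.79987620e+02 7.11646170e-02 4.20278771e+01] [-0.0149003  -0.0265577   0.07268805]
[[325.1922621    0.         279.7538245 ]
 [  0.         325.1922621  204.81502579]
 [  0.           0.           1.        ]] [[-2.87660769e-04  9.54484767e-01  2.98259530e-01  7.51049796e+01]
 [ 9.99999826e-01  4.28402005e-04 -4.06499900e-04  4.80970384e-01]
 [-5.15772942e-04  2.98259361e-01 -9.54484724e-01 -1.63586895e+02]
 [ 0.00000000e+00  0.00000000e+00  0.00000000e+00  1.00000000e+00]]
[[262. 274. 280. 282. 263. 283. 280. 274.]
 [293. 224. 304. 307. 308. 307. 304. 301.]
 [322. 255. 327. 331. 277. 329. 324. 324.]
 [351. 351. 351. 350. 261. 351. 351. 349.]
 [387. 382. 379. 379. 377. 379. 380. 382.]
 [443.  76.  75. 414. 413. 413.  75.  75.]]
```

View pics/w1.png

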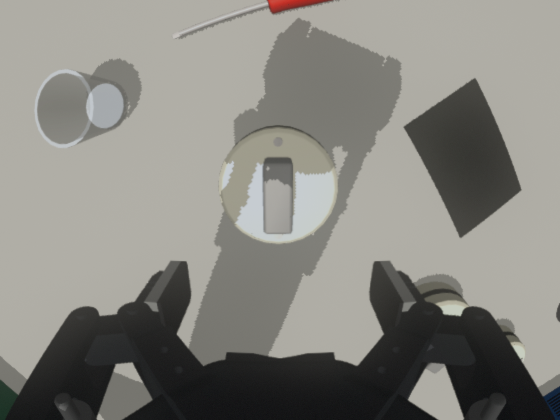

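The wrist view shows the rib aligned with the tool: its top corners are near (264,158), (292,158), (294,234) and (263,234). Mat corners are near (477,79), (404,126), (460,237) and (521,188).

Run:
```python
from h import *
d=dict(np.load('w1.npz'));o=dict(eef_pos=np.array([498.64,236.08,169.07]),tool_rot=[179.99,.07,42.03])
f=lambda L,h:np.array([wray(d,o,u,v,h)[:2] for u,v in L])
a=f([(264,158),(292,158),(294,234),(263,234)],86);print(a.round(1),a.mean(0))
a=f([(477,79),(404,126),(460,237),(521,188)],3);print(a.round(1),a.mean(0),np.linalg.norm(np.diff(a,axis=0),axis=1))
lid=f([(219,185),(338,185),(278,126),(278,243)],52);print(lid.round(1),lid.mean(0))
```

```text
[[517.4 268.4]
 [531.7 252.4]
 [486.7 208.8]
 [469.6 227.7]] [501.34242943 239.30334125]
[[737.4 151. ]
 [630.7 177.7]
 [596.1  23.6]
 [703.1   0.9]] [666.83694402  88.29918085] [110.03342152 157.93411186 109.36059511]
[[466.9 280.1]
 [538.4 200.7]
 [541.1 275.5]
 [460.4 203. ]] [501.73047049 239.8552526 ]
```

Emit:
play_rows --pt "0 0 0 0.001 0 0.02 -1" --pt "0 0 0 0.002 0 0.05 -1" --pt "0 0 0 0.002 0 0.08 -1" --pt "0 0 0 0.002 0 0.1 -1" --pt "0 0 0 0.002 0 0.113 -1" --pt "0 0 0 0.002 0 0.113 -1" --pt "0 0 0 0.002 0 0.113 1" --pt "0 0 0 0.002 0 0.113 1" --pt "0 0 0 0.002 0 0.113 1" --pt "0 0 0 0.002 0 0.113 1" --squeeze 100

```text
clock: 3.78
eef_pos: [499.8, 239.4, 57.4]
tool_rot: [-180.0, -0.1, 42.1]
force: [-3.5, 1.4, 4.3]
grip_width: 20.5
finger_force: 98.0
```

Emit:
play_rows --pt "0 0 0 0 0 -0.01 1" --pt "0 0 0 0 0 -0.04 1" --pt "0 0 0 0 0 -0.08 1" --pt "0 0 0 0 0 -0.11 1" --pt "0 0 0 0 0 -0.13 1" --pt "0 0 0 0 -0.01 -0.13 1" --pt "0 0 0 0 -0.03 -0.13 1" --pt "0 0 0 0 -0.05 -0.13 1" --pt "0 0 0 0 -0.05 -0.13 1" --pt "0 0 0 0 -0.05 -0.13 1"

```text
clock: 5.03
eef_pos: [465.9, 276.2, 186.0]
tool_rot: [180.0, 0.0, 42.1]
force: [0.7, 0.4, -4.1]
grip_width: 20.6
finger_force: 98.7
```

```bash
cat > m.py <<'E'
from h import *
from station import bot
o=bot.get_obs();R=Rn.from_euler('xyz',o['tool_rot'],degrees=True).as_matrix()
print(o['clock'],o['eef_pos'].round(1),o['tool_rot'].round(2),'F',o['force'].round(2),'M',o['moment'].round(3),'Mtool',(R.T@o['moment']).round(3),o['grip_width'],abs(o['dq']).max())
E
python3 m.py
```

```text
5.025 [465.9 276.2 186. ] [1.7999e+02 4.0000e-02 4.2150e+01] F [ 0.65  0.38 -4.09] M [-0.009 -0.06  -0.023] Mtool [-0.047  0.039  0.023] 20.573105250127156 0.9464812775556267
```

Emit:
play_rows --pt "0 0 0 0 0.03 0 1" --pt "0 0 0 0 0.07 0 1" --pt "0 0 0 0 0.1 0 1" --pt "0 0 0 0 0.07 0 1" --pt "0 0 0 0 0.03 0 1" --pt "0 0 0 0 0 0 1" --pt "0 0 0 0 0.03 0 1" --pt "0 0 0 0 0.07 0 1" --pt "0 0 0 0 0.1 0 1" --pt "0 0 0 0 0.1 0 1"

```text
clock: 6.28
eef_pos: [534.6, 199.6, 185.8]
tool_rot: [180.0, 0.1, 41.9]
force: [-0.6, 0.5, -3.6]
grip_width: 20.6
finger_force: 100.4
```

Emit:
play_rows --pt "0 0 0 0 0 0 1" --pt "0 0 0 0 0 0 1" --pt "0 0 0 0 0 0 1"

```text
clock: 6.65
eef_pos: [533.0, 202.3, 186.6]
tool_rot: [-180.0, -0.0, 42.2]
force: [-0.6, 0.4, -3.8]
grip_width: 20.3
finger_force: 100.4
```

```bash
python3 m.py
```

```text
6.65 [533.  202.3 186.6] [-1.800e+02 -1.000e-02  4.215e+01] F [-0.65  0.41 -3.83] M [-0.052 -0.003  0.013] Mtool [-0.041 -0.032 -0.013] 20.332134152973893 0.42791471209416715
```

Emit:
play_rows --pt "0 0 0 0 -0.03 0 1" --pt "0 0 0 0 -0.07 0 1" --pt "0 0 0 0 -0.1 0 1" --pt "0 0 0 0 -0.07 0 1" --pt "0 0 0 0 -0.03 0 1" --pt "0 0 0 0 0 0 1" --pt "0 0 0 0 -0.03 0 1" --pt "0 0 0 0 -0.07 0 1" --pt "0 0 0 0 -0.1 0 1" --pt "0 0 0 0 -0.1 0 1"

```text
clock: 7.9
eef_pos: [464.9, 277.8, 186.9]
tool_rot: [-180.0, -0.0, 42.3]
force: [0.9, -0.6, -4.2]
grip_width: 20.2
finger_force: 101.4
```

Emit:
play_rows --pt "0 0 0 0 0 0 1" --pt "0 0 0 0 0 0 1" --pt "0 0 0 0 0 0 1"

```text
clock: 8.28
eef_pos: [466.8, 275.4, 186.4]
tool_rot: [180.0, 0.0, 42.0]
force: [-0.3, -0.1, -4.3]
grip_width: 20.2
finger_force: 101.4
```

```bash
python3 m.py
```

```text
8.275 [466.8 275.4 186.4] [1.800e+02 1.000e-02 4.204e+01] F [-0.35 -0.09 -4.33] M [-0.011 -0.03  -0.046] Mtool [-0.028  0.015  0.046] 20.24472709277518 0.37029955771688117
```

Emit:
play_rows --pt "0 0 0 0.03 0 0 1" --pt "0 0 0 0.07 0 0 1" --pt "0 0 0 0.1 0 0 1" --pt "0 0 0 0.1 0 0 1" --pt "0 0 0 0.1 0 0 1" --pt "0 0 0 0.1 0 0 1" --pt "0 0 0 0.1 0 0 1"

```text
clock: 9.15
eef_pos: [540.4, 342.6, 187.2]
tool_rot: [180.0, -0.0, 42.1]
force: [0.0, 0.7, -4.4]
grip_width: 20.1
finger_force: 101.4
```

```bash
python3 m.py
```

```text
9.15 [540.4 342.6 187.2] [ 1.7999e+02 -5.0000e-02  4.2080e+01] F [ 0.03  0.69 -4.39] M [-0.     0.021  0.044] Mtool [ 0.014 -0.016 -0.044] 20.095114519628552 0.21292538416146745
```

Emit:
play_rows --pt "0 0 0 -0.03 0 0 1" --pt "0 0 0 -0.07 0 0 1" --pt "0 0 0 -0.1 0 0 1" --pt "0 0 0 -0.1 0 0 1" --pt "0 0 0 -0.1 0 0 1" --pt "0 0 0 -0.1 0 0 1" --pt "0 0 0 -0.1 0 0 1"

```text
clock: 10.02
eef_pos: [466.7, 276.2, 186.2]
tool_rot: [-180.0, 0.0, 42.1]
force: [0.1, -0.0, -4.2]
grip_width: 20.2
finger_force: 101.4
```

```bash
python3 m.py
```

```text
10.025 [466.7 276.2 186.2] [-1.7999e+02  3.0000e-02  4.2110e+01] F [ 0.14 -0.03 -4.21] M [-0.     0.007  0.011] Mtool [ 0.005 -0.005 -0.011] 20.2438994690752 0.32233032270370615
```

Left case is packed: the moment didn't change in either direction. Setting it back.

Emit:
play_rows --pt "0 0 0 0 0.02 0 1" --pt "0 0 0 0 0.045 0.02 1" --pt "0 0 0 0 0.05 0.06 1" --pt "0 0 0 0 0.05 0.1 1" --pt "0 0 0 0 0.05 0.12 1" --pt "0 0 0 0 0.05 0.127 1" --pt "0 0 0 0 0.05 0.13 1" --pt "0 0 0 0 0.05 0.13 1" --pt "0 0 0 0 0.05 0.13 -1" --pt "0 0 0 0 0.05 0.13 -1"

```text
clock: 11.28
eef_pos: [500.8, 239.2, 58.3]
tool_rot: [179.9, -0.2, 42.1]
force: [-0.3, -0.5, 0.0]
grip_width: 55.8
finger_force: 0.0
```

Emit:
play_rows --pt "0 0 0 0 0 0 -1" --pt "0 0 0 0 0 0 -1" --pt "0 0 0 0 0 0 -1" --pt "0 0 0 0 0 -0.03 -1" --pt "0 0 0 0 0 -0.07 -1" --pt "0 0 0 0 0 -0.114 -1" --pt "0 0 0 0 0 -0.114 -1"

```text
clock: 12.15
eef_pos: [501.7, 239.6, 175.6]
tool_rot: [179.8, -0.5, 42.1]
force: [-0.6, 0.5, -0.7]
grip_width: 85.3
finger_force: 0.0
```

```bash
python3 m.py
```

```text
12.15 [501.7 239.6 175.6] [179.84  -0.45  42.1 ] F [-0.61  0.47 -0.69] M [0.009 0.009 0.013] Mtool [ 0.012 -0.    -0.013] 85.30393697873437 4.677385170506105
```

Emit:
play_rows --pt "0 0 5 -0.02 0.02 0 -1" --pt "0 0 11 -0.055 0.055 0 -1" --pt "0 0 18 -0.09 0.095 0 -1" --pt "0 0 25 -0.125 0.13 0 -1" --pt "0 0 32 -0.155 0.165 0 -1" --pt "0 0 38 -0.18 0.19 0 -1" --pt "0 0 38 -0.1865 0.1965 0 -1" --pt "0 0 38 -0.1865 0.1965 0 -1" --pt "0 0 38 -0.1865 0.1965 0 -1"

```text
clock: 13.28
eef_pos: [493.2, -30.9, 170.2]
tool_rot: [-180.0, 0.0, 4.2]
force: [0.1, -1.0, 0.9]
grip_width: 85.3
finger_force: 0.0
```

```bash
python3 m.py
python3 - <<'E'
from h import *
from station import bot
o=bot.get_obs();d=bot.get_image('wrist');cv2.imwrite('pics/w2.png',d['color']);np.savez('w2.npz',**d,**{k:o[k] for k in('eef_pos','tool_rot')})
E
```

```text
13.275 [493.2 -30.9 170.2] [-1.7997e+02  2.0000e-02  4.2100e+00] F [ 0.13 -0.96  0.9 ] M [-0.062 -0.011  0.01 ] Mtool [-0.062  0.006 -0.01 ] 85.26840136275737 0.33463811893071055
```

View pics/w2.png

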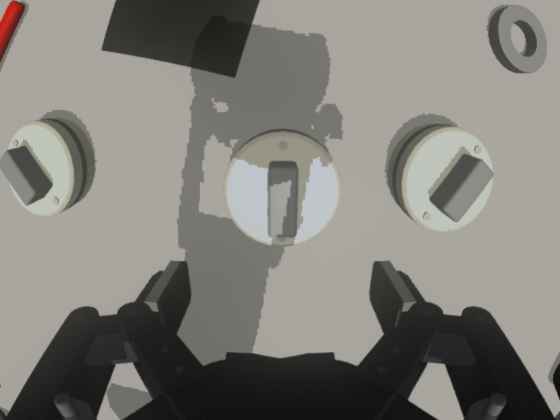

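Middle rib top is centred near (283,199), square with the tool and about 2.5 mm toward tool +y. The left case is standing properly.

Emit:
play_rows --pt "0 0 0 0 0.001 0.02 -1" --pt "0 0 0 0 0.002 0.05 -1" --pt "0 0 0 0 0.002 0.08 -1" --pt "0 0 0 0 0.002 0.1 -1" --pt "0 0 0 0 0.002 0.114 -1" --pt "0 0 0 0 0.002 0.114 -1" --pt "0 0 0 0 0.002 0.114 1" --pt "0 0 0 0 0.002 0.114 1" --pt "0 0 0 0 0.002 0.114 1" --pt "0 0 0 0 0.002 0.114 1"

```text
clock: 14.58
eef_pos: [493.7, -33.6, 57.4]
tool_rot: [-180.0, -0.1, 4.1]
force: [-1.7, 3.2, 5.2]
grip_width: 20.5
finger_force: 97.9
```

Emit:
play_rows --pt "0 0 0 0 0 -0.01 1" --pt "0 0 0 0 0 -0.04 1" --pt "0 0 0 0 0 -0.08 1" --pt "0 0 0 0 0 -0.11 1" --pt "0 0 0 0 0 -0.13 1" --pt "0 0 0 0 -0.01 -0.13 1" --pt "0 0 0 0 -0.03 -0.13 1" --pt "0 0 0 0 -0.05 -0.13 1" --pt "0 0 0 0 -0.05 -0.13 1" --pt "0 0 0 0 -0.05 -0.13 1"

```text
clock: 15.82
eef_pos: [489.4, 15.9, 185.1]
tool_rot: [180.0, 0.1, 4.1]
force: [0.2, 0.7, -4.5]
grip_width: 20.9
finger_force: 98.7
```

Emit:
play_rows --pt "0 0 0 0 0.03 0 1" --pt "0 0 0 0 0.07 0 1" --pt "0 0 0 0 0.1 0 1" --pt "0 0 0 0 0.07 0 1" --pt "0 0 0 0 0.03 0 1" --pt "0 0 0 0 0 0 1" --pt "0 0 0 0 0.03 0 1" --pt "0 0 0 0 0.07 0 1" --pt "0 0 0 0 0.1 0 1" --pt "0 0 0 0 0.1 0 1"

```text
clock: 17.08
eef_pos: [496.6, -86.3, 185.6]
tool_rot: [180.0, 0.1, 3.9]
force: [-0.2, 0.5, -4.7]
grip_width: 20.4
finger_force: 100.5
```

Emit:
play_rows --pt "0 0 0 0 0 0 1" --pt "0 0 0 0 0 0 1" --pt "0 0 0 0 0 0 1"

```text
clock: 17.45
eef_pos: [497.0, -83.3, 186.5]
tool_rot: [-180.0, -0.0, 4.2]
force: [-0.6, 0.1, -5.3]
grip_width: 20.5
finger_force: 100.5
```

```bash
python3 m.py
```

```text
17.45 [497.  -83.3 186.5] [-1.80e+02 -1.00e-02  4.15e+00] F [-0.57  0.12 -5.34] M [0.023 0.02  0.035] Mtool [ 0.024 -0.018 -0.035] 20.532676156833528 0.20497665189847555
```

Emit:
play_rows --pt "0 0 0 0 -0.03 0 1" --pt "0 0 0 0 -0.07 0 1" --pt "0 0 0 0 -0.1 0 1" --pt "0 0 0 0 -0.07 0 1" --pt "0 0 0 0 -0.03 0 1" --pt "0 0 0 0 0 0 1" --pt "0 0 0 0 -0.03 0 1" --pt "0 0 0 0 -0.07 0 1" --pt "0 0 0 0 -0.1 0 1" --pt "0 0 0 0 -0.1 0 1"

```text
clock: 18.7
eef_pos: [489.6, 18.1, 186.7]
tool_rot: [-180.0, -0.0, 4.3]
force: [-0.5, -1.1, -4.1]
grip_width: 20.1
finger_force: 101.5
```

Emit:
play_rows --pt "0 0 0 0 0 0 1" --pt "0 0 0 0 0 0 1" --pt "0 0 0 0 0 0 1"

```text
clock: 19.08
eef_pos: [489.8, 15.3, 186.4]
tool_rot: [180.0, 0.0, 4.0]
force: [0.6, 0.2, -4.3]
grip_width: 20.4
finger_force: 101.5
```

```bash
python3 m.py
```

```text
19.075 [489.8  15.3 186.4] [180.     0.     4.04] F [ 0.58  0.24 -4.28] M [-0.043 -0.032  0.017] Mtool [-0.045  0.029 -0.017] 20.36449464872639 0.20171168875799167
```

Emit:
play_rows --pt "0 0 0 0.03 0 0 1" --pt "0 0 0 0.07 0 0 1" --pt "0 0 0 0.1 0 0 1" --pt "0 0 0 0.1 0 0 1" --pt "0 0 0 0.1 0 0 1" --pt "0 0 0 0.1 0 0 1" --pt "0 0 0 0.1 0 0 1"

```text
clock: 19.95
eef_pos: [589.2, 22.9, 187.1]
tool_rot: [180.0, -0.0, 4.1]
force: [-0.3, 0.1, -4.0]
grip_width: 20.6
finger_force: 101.5
```

```bash
python3 m.py
```

```text
19.95 [589.2  22.9 187.1] [ 1.7999e+02 -5.0000e-02  4.0900e+00] F [-0.32  0.06 -3.99] M [ 0.01   0.021 -0.021] Mtool [ 0.011 -0.02   0.021] 20.649463967833718 0.37169333208929517
```

Emit:
play_rows --pt "0 0 0 -0.03 0 0 1" --pt "0 0 0 -0.07 0 0 1" --pt "0 0 0 -0.1 0 0 1" --pt "0 0 0 -0.1 0 0 1" --pt "0 0 0 -0.1 0 0 1" --pt "0 0 0 -0.1 0 0 1" --pt "0 0 0 -0.1 0 0 1"

```text
clock: 20.82
eef_pos: [490.2, 15.9, 186.2]
tool_rot: [-180.0, 0.0, 4.1]
force: [0.6, 0.2, -4.0]
grip_width: 20.7
finger_force: 101.5
```

```bash
python3 m.py
```

```text
20.825 [490.2  15.9 186.2] [-1.8e+02  3.0e-02  4.1e+00] F [ 0.64  0.25 -4.03] M [ 0.013  0.01  -0.009] Mtool [ 0.014 -0.01   0.009] 20.706315059132717 0.198304706441474
```

Mx differs by 0.07 here, about the size of the noise. I'll repeat the strokes and average several readings; camera calls move the clock on by 0.05 s each.

```bash
cat > a.py <<'E'
from h import *
from station import bot
M=[];F=[]
for i in range(12):
    bot.get_image('wrist');o=bot.get_obs();R=Rn.from_euler('xyz',o['tool_rot'],degrees=True).as_matrix();M.append(R.T@o['moment']);F.append(o['force'])
M=np.array(M);print(o['clock'],'mean Mtool',M.mean(0).round(3),'sem',(M.std(0)/12**.5).round(3),'F',np.mean(F,0).round(2))
E
python3 a.py
```

```text
21.425 mean Mtool [ 0.002 -0.008  0.005] sem [0.007 0.01  0.007] F [ 0.06 -0.03 -4.08]
```

Emit:
play_rows --pt "0 0 0 0 0.03 0 1" --pt "0 0 0 0 0.07 0 1" --pt "0 0 0 0 0.1 0 1" --pt "0 0 0 0 0.1 0 1" --pt "0 0 0 0 0.1 0 1" --pt "0 0 0 0 0.1 0 1"

```text
clock: 22.18
eef_pos: [497.0, -83.1, 186.5]
tool_rot: [-180.0, -0.0, 4.2]
force: [-0.8, 0.5, -4.0]
grip_width: 20.3
finger_force: 101.5
```

```bash
python3 a.py
```

```text
22.775 mean Mtool [ 0.003 -0.     0.001] sem [0.015 0.008 0.008] F [ 0.06 -0.1  -4.32]
```

Emit:
play_rows --pt "0 0 0 0 -0.03 0 1" --pt "0 0 0 0 -0.07 0 1" --pt "0 0 0 0 -0.1 0 1" --pt "0 0 0 0 -0.1 0 1" --pt "0 0 0 0 -0.1 0 1" --pt "0 0 0 0 -0.1 0 1"

```text
clock: 23.52
eef_pos: [489.9, 15.1, 186.4]
tool_rot: [180.0, 0.0, 4.0]
force: [-0.2, 0.5, -3.4]
grip_width: 20.6
finger_force: 101.5
```

```bash
python3 a.py
```

```text
24.125 mean Mtool [-0.004  0.005 -0.001] sem [0.006 0.009 0.011] F [-0.06 -0.22 -4.42]
```

Averaged, the middle case is packed too. Setting it back.

Emit:
play_rows --pt "0 0 0 0 0.02 0 1" --pt "0 0 0 0 0.045 0.02 1" --pt "0 0 0 0 0.05 0.06 1" --pt "0 0 0 0 0.05 0.1 1" --pt "0 0 0 0 0.05 0.12 1" --pt "0 0 0 0 0.05 0.127 1" --pt "0 0 0 0 0.05 0.13 1" --pt "0 0 0 0 0.05 0.13 1" --pt "0 0 0 0 0.05 0.13 -1" --pt "0 0 0 0 0.05 0.13 -1"

```text
clock: 25.38
eef_pos: [494.3, -34.2, 58.1]
tool_rot: [180.0, -0.2, 4.1]
force: [-0.1, 0.3, -0.4]
grip_width: 56.1
finger_force: 0.0
```

Emit:
play_rows --pt "0 0 0 0 0 0 -1" --pt "0 0 0 0 0 0 -1" --pt "0 0 0 0 0 0 -1" --pt "0 0 0 0 0 -0.03 -1" --pt "0 0 0 0 0 -0.07 -1" --pt "0 0 0 0 0 -0.114 -1" --pt "0 0 0 0 0 -0.114 -1" --pt "0 0 0 0 0 -0.114 -1"

```text
clock: 26.38
eef_pos: [493.2, -34.0, 169.8]
tool_rot: [-180.0, 0.0, 4.1]
force: [0.3, 0.3, -0.1]
grip_width: 85.5
finger_force: 0.0
```

Emit:
play_rows --pt "0 0 5 0.001 0.015 0 -1" --pt "0 0 12 0.003 0.05 0 -1" --pt "0 0 20 0.006 0.09 0 -1" --pt "0 0 28 0.009 0.13 0 -1" --pt "0 0 36 0.012 0.157 0 -1" --pt "0 0 36 0.0124 0.1663 0 -1" --pt "0 0 36 0.0124 0.1663 0 -1" --pt "0 0 36 0.0124 0.1663 0 -1"

```text
clock: 27.38
eef_pos: [517.5, -197.9, 170.2]
tool_rot: [-180.0, 0.0, -31.8]
force: [-0.3, -0.2, 0.9]
grip_width: 85.3
finger_force: 0.0
```

```bash
python3 m.py
python3 - <<'E'
from h import *
from station import bot
d=bot.get_image('wrist');cv2.imwrite('pics/w3.png',d['color'])
E
```

```text
27.375 [ 517.5 -197.9  170.2] [-1.7998e+02  4.0000e-02 -3.1760e+01] F [-0.31 -0.17  0.86] M [-0.001 -0.004 -0.04 ] Mtool [0.001 0.004 0.04 ] 85.33212883436696 0.42234765524052786
```

View pics/w3.png

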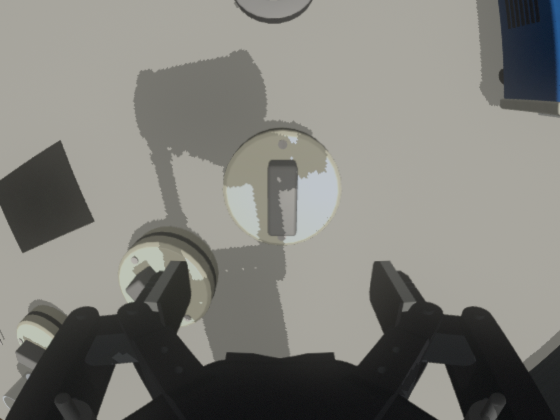

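Right rib top is centred near (282,198), aligned with the tool; the middle case is back in place. Gripping.

Emit:
play_rows --pt "0 0 0 0 0.001 0.02 -1" --pt "0 0 0 0 0.002 0.05 -1" --pt "0 0 0 0 0.002 0.08 -1" --pt "0 0 0 0 0.002 0.1 -1" --pt "0 0 0 0 0.002 0.114 -1" --pt "0 0 0 0 0.002 0.114 -1" --pt "0 0 0 0 0.002 0.114 1" --pt "0 0 0 0 0.002 0.114 1" --pt "0 0 0 0 0.002 0.114 1" --pt "0 0 0 0 0.002 0.114 1"

```text
clock: 28.68
eef_pos: [517.2, -200.4, 57.4]
tool_rot: [-179.9, -0.1, -31.9]
force: [1.4, 3.0, 3.7]
grip_width: 20.6
finger_force: 98.2
```

Emit:
play_rows --pt "0 0 0 0 0 -0.01 1" --pt "0 0 0 0 0 -0.04 1" --pt "0 0 0 0 0 -0.08 1" --pt "0 0 0 0 0 -0.11 1" --pt "0 0 0 0 0 -0.13 1" --pt "0 0 0 0 0.01 -0.13 1" --pt "0 0 0 0 0.03 -0.13 1" --pt "0 0 0 0 0.05 -0.13 1" --pt "0 0 0 0 0.05 -0.13 1" --pt "0 0 0 0 0.05 -0.13 1"

```text
clock: 29.92
eef_pos: [489.7, -243.5, 185.9]
tool_rot: [-180.0, 0.0, -32.0]
force: [0.0, 0.6, -4.7]
grip_width: 20.5
finger_force: 98.8
```

Emit:
play_rows --pt "0 0 0 0 -0.03 0 1" --pt "0 0 0 0 -0.07 0 1" --pt "0 0 0 0 -0.1 0 1" --pt "0 0 0 0 -0.07 0 1" --pt "0 0 0 0 -0.03 0 1" --pt "0 0 0 0 0 0 1" --pt "0 0 0 0 -0.03 0 1" --pt "0 0 0 0 -0.07 0 1" --pt "0 0 0 0 -0.1 0 1" --pt "0 0 0 0 -0.1 0 1"

```text
clock: 31.18
eef_pos: [543.9, -155.9, 186.1]
tool_rot: [-180.0, 0.0, -31.7]
force: [-0.0, -0.4, -4.1]
grip_width: 20.3
finger_force: 100.8
```

Emit:
play_rows --pt "0 0 0 0 0 0 1" --pt "0 0 0 0 0 0 1" --pt "0 0 0 0 0 0 1"

```text
clock: 31.55
eef_pos: [542.7, -158.9, 186.5]
tool_rot: [180.0, -0.0, -32.0]
force: [-0.3, -0.7, -4.4]
grip_width: 20.4
finger_force: 100.9
```

```bash
python3 a.py
```

```text
32.15 mean Mtool [-0.062  0.005 -0.009] sem [0.006 0.006 0.006] F [ 0.14  0.05 -4.68]
```

Emit:
play_rows --pt "0 0 0 0 0.03 0 1" --pt "0 0 0 0 0.07 0 1" --pt "0 0 0 0 0.1 0 1" --pt "0 0 0 0 0.07 0 1" --pt "0 0 0 0 0.03 0 1" --pt "0 0 0 0 0 0 1" --pt "0 0 0 0 0.03 0 1" --pt "0 0 0 0 0.07 0 1" --pt "0 0 0 0 0.1 0 1" --pt "0 0 0 0 0.1 0 1"

```text
clock: 33.4
eef_pos: [489.2, -244.7, 186.6]
tool_rot: [180.0, -0.0, -32.1]
force: [0.6, 0.4, -5.1]
grip_width: 20.3
finger_force: 101.9
```

Emit:
play_rows --pt "0 0 0 0 0 0 1" --pt "0 0 0 0 0 0 1" --pt "0 0 0 0 0 0 1"

```text
clock: 33.78
eef_pos: [490.5, -242.4, 186.4]
tool_rot: [-180.0, 0.0, -31.8]
force: [0.3, -0.1, -4.2]
grip_width: 20.1
finger_force: 101.9
```

```bash
python3 a.py
```

```text
34.375 mean Mtool [ 0.08  -0.019 -0.005] sem [0.005 0.009 0.015] F [-0.    0.01 -4.66]
```

The right case rattles: Mx reads −0.062 after one stroke and +0.080 after the other. Carrying it to the mat.

Emit:
play_rows --pt "0 0 0 -0.001 -0.015 0 1" --pt "0 0 0 -0.003 -0.045 0 1" --pt "0 0 0 -0.006 -0.09 0 1" --pt "0 0 0 -0.01 -0.14 0 1" --pt "0 0 0 -0.013 -0.19 0 1" --pt "0 0 0 -0.016 -0.24 0 1" --pt "0 0 0 -0.02 -0.29 0 1" --pt "0 0 0 -0.023 -0.335 0.005 1" --pt "0 0 0 -0.025 -0.365 0.02 1" --pt "0 0 0 -0.0255 -0.374 0.027 1"

```text
clock: 35.62
eef_pos: [666.0, 90.9, 157.5]
tool_rot: [180.0, 0.1, -31.7]
force: [-1.2, 0.4, -5.1]
grip_width: 20.2
finger_force: 101.9
```

Emit:
play_rows --pt "0 0 0 0 0 0 1" --pt "0 0 0 0 0 0 1" --pt "0 0 0 0 0 0 1" --pt "0 0 0 0 0 0 1" --pt "0 0 0 0 0 0 1" --pt "0 0 0 0 0 0 1" --pt "0 0 0 0 0 0 1" --pt "0 0 0 0 0 0 1"

```text
clock: 36.62
eef_pos: [666.1, 87.9, 159.4]
tool_rot: [180.0, 0.0, -31.9]
force: [-0.6, -0.3, -4.3]
grip_width: 20.2
finger_force: 101.9
```

```bash
python3 m.py;python3 - <<'E'
from h import *
from station import bot
ds={n:bot.get_image(n) for n in('scene','top')}
cv2.imwrite('pics/end.png',ds['scene']['color']);cv2.imwrite('pics/endtop.png',ds['top']['color'])
E
```

```text
36.625 [666.1  87.9 159.4] [180.    0.  -31.9] F [-0.63 -0.32 -4.31] M [-0.083  0.108  0.004] Mtool [-0.127 -0.048 -0.004] 20.19103861664363 0.07547183283494144
```

View pics/end.png

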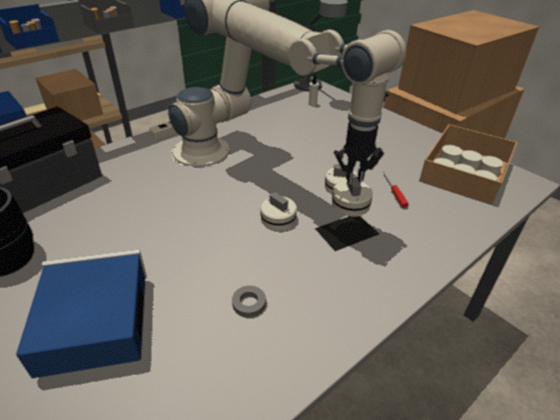

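View pics/endtop.png

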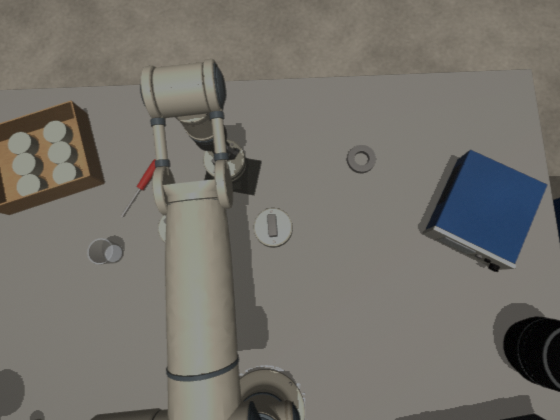

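The case is held upright over the mat at about (350,190) in the scene view. The middle case (273,228), left case, cup, driver and reel are all in place.

```bash
python3 -c "
from station import bot
print(bot.hand_in())"
```

```text
the job is handed in; nothing more can be done
None
```

The right-hand case is the one that rattles: all three were shaken in order, left and middle are back in their places, and the right one is held upright and still about 10 cm above the mat, handed in at about 37 s.

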